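# Draw a wooden mould out of its storage lane with a pull hook

## Robot

A 7-joint arm with a two-finger parallel gripper is mounted at the origin on the work surface. World frame = base frame: x ahead of the robot, y to its left, z up, the work surface at z = 0. Lengths are in m, angles in rad, forces in N, time in s.
With the tool pointing down it reaches from about 0.425 to 0.875 m from the base axis. Payload 9.9 kg.
Tool frame: the origin (TCP) lies between the finger pads; the fingertips stand manip.tip_reach ahead of it and the grasp point (between the pads) lies 8 mm behind it (manip.tip_reach is the distance from the TCP to the fingertips, in m); z points along the fingers, y is the direction in which the jaws open and shut (so a half turn about z gives the same grasp; the last joint's range is limited). The gripper opens to 85 mm and grips with 20 to 120 N. Pads are 22 mm wide; open, the fingers measure 114 mm over their backs; the gripper's body (76 mm by 85 mm) begins 54 mm behind the grasp point. The pads swing forward as they close: fully open they stand 13 mm farther back than shut.
Start: joints at [-1.417, 0.576, 0.025, 1.437, -0.015, 1.129, -0.057], TCP at [0.159, 0.656, 0.242] pointing down, gripper open.
Joint ranges: [-2.76, 2.76], [-0.34, 2.15], [-1.52, 1.57], [0.19, 2.46], [-1.09, 4.23], [0.17, 1.99], [-2.82, 2.82]. Speed limits (rad/s): [2.22, 2.22, 3.01, 3.01, 3.14, 3.14, 3.14].

## Interface

Orientations are given as [roll, pitch, yaw] about the fixed x, y, z axes, in that order (R = Rz(yaw) Ry(pitch) Rx(roll)).
In Python, from cell import readout, get_image, get_calibration, finish_job, manip gives the robot as it stands.
- The arm moves only by the tool play_rows, never from a script. Its argument "deltas" is a list of rows, each a list of 4 numbers: the shift along the world's x, y, z in cm, then the turn about the world's z in rad. In form: [[tx, ty, tz, roll], ...]. A call has 1 to 5 rows; each row shifts and turns the commanded pose from where the row before left it; what a row does not reach is not made up. A row lasts 1/10 s, in which the tool goes at most 50 mm and 8.59 degrees, less where a joint would pass 70% of its speed; a pose out of reach is approached as far as the arm can. A call with a gripper value outside its range is refused whole. "jaw" is the opening, from 0 (shut) to 1 (fully open), set as the call begins (left out, the last holds). The fingers move at their own pace and stop on an object; "force" is the grip in N (left out, the last holds). Time passes only in rows, so rows that do not move let the fingers close. It gives the time, the measured TCP pose, the force and the opening at its end, in the units of the state.
- readout.get_obs(): the state, without advancing time (a new reading comes with each control period).
- get_image(name): name is "scene" or "top" or "wrist"; returns (picture, depth): 384x512x3 uint8, red, green, blue; 384x512 float32, m along the optical axis (not along the pixel's ray), 0 where there is no reading.
- get_calibration(name): a dict with "fx", "fy", "cx", "cy" (pixels), "rvec" (rotation vector, rad) and "tvec" (3), from world to camera coordinates, as OpenCV has them; the wrist camera has in their place "mount" (4x4, takes a point from camera to tool coordinates, whose origin is the TCP and whose axes are the flange's). Camera axes: x right, y down, z forward; pixel columns grow to the right and rows downward; lengths in m; the calibration is good to about 2 mm. A picture is of the moment at which its call begins: read the wrist's pose just before it. get_calibration takes no time and is no camera call.
- finish_job(): hands the job in, once; it reports no verdict.
The state is a dict: "clock": time; "joints": joint angles; "qvel": joint speeds; "effort": joint torques, N m; "ee_pos": TCP position; "orientation": TCP orientation; "force": force on the tool from outside, world axes, zero at the start; "torque": the same for the moment, N m; "opening": finger opening in m.
Only numpy, scipy, OpenCV 4.12 (cv2) and the standard library are available. Lean on these libraries where they do the work, as an engineer would, in place of code of your own. Each camera call takes 0.05 s, during which the arm holds its last target.

## Task

Take the pull hook from its rest, drop its bent end into the eye of the eight-sided mould and drag that mould out along its lane until it presses into the sprung stop bar by a few millimetres, touching it only with the hook and never pulling harder than about 2 kg (20 N). Ease the pull off gently so that the mould stays against the bar, unhook, and lay the hook back in its rest as you found it. Leave the square mould and the other things alone.

Things in the scene. Friction and masses are not known exactly. Their poses are not given: they have to be found in the camera images.
- hook_grip (a point): Pull hook, 0.18 kg: square wooden handle 24 x 24 x 90 mm, then a straight 7 mm steel rod in line with it, bent down square at its end. Point: centre of the handle, to grip firmly (40 N or so) from above across its 24 mm width (x). y runs along the handle to the hook end, z up; it balances about 10 mm ahead (+y). In its rest this point is 65 mm above the table.
- hook_tip (a point): Lowest point of the hook's round 7 mm toe, at (0, 115, -28) mm from the handle's centre in the hook's axes. The rod's axis is 28 mm above it.
- rest_seat (a point): Where the handle's centre lies when the hook is in its fixed wooden rest; y towards the hook's bent end, z up. Base 70 x 160 mm, 10 mm thick; two forked posts, 12 mm thick, open at the top, slots 12 mm deep: at y = -38 mm for the handle (slot 34 mm wide, floor 12 mm below this point) and at y = +84 mm for the rod (slot 14 mm wide, floor 3.5 mm below).
- board_mid (a point): Fixed slide board with two lanes; point on top of its 10 mm plywood, at the middle rail. Lanes run along y, middles at x = -56 and +56 mm, 104 mm wide between 10 mm high rails. The moulds stand at the +y end (which lane holds which varies) and are drawn towards -y, 55 to 125 mm, up to the stop bar.
- stop_bar (a joint): How far the sprung stop bar is pressed in (to -y), m: 0 free, end 0.009; about 2.5 N per mm, well damped. It spans both lanes; its face is somewhere 20 to 60 mm to -y of board_mid (place not measured: feel for it). It and its bridge, 48 mm deep, are 24 mm high above the plywood; four lugs, 24 to 36 mm either side of each lane's middle, reach 48 mm; eye and toe pass between them.
- mould_eye (a point): Centre of the steel eye of the eight-sided mould: a level ring of 6 mm wire with an upright hole 20 mm across, 46 mm above the mould's underside, 24 mm in front of the middle of its front (-y) face. Axes as the mould's.
- mould: The eight-sided dark wooden mould to draw out: 96 x 96 x 95 mm, corners cut by 18 mm, round bore in its top, about 0.75 kg, loose in its lane with 4 mm to spare either side. Origin under its centre, y points away from the eye, z up; the eye is at (0, -72, 46) mm. It drags with about 2 to 7 N.
- square_mould: Neighbouring square mould, 96 x 96 x 88 mm with a like eye; origin under its centre. Leave it where it is.
- dome: Bystander: dome-shaped clay-coloured form, 74 mm across, 84 mm high; origin under its centre.
- offcut: Bystander: pale wooden block 90 x 70 x 50 mm with a hole; origin under its centre.
- tin: Bystander: steel tin, 70 mm across, 90 mm high; origin under its centre.
- mallet: Bystander: hammer lying on the table.
- collar: Bystander: wooden ring 90 mm across, 30 mm high; origin under its centre.
- brush: Bystander: flat brush lying on the table.
- wedge: Bystander: pale wooden bar 110 x 40 x 30 mm; origin under its centre.
Mind the look-alikes: they are no part of the job. What is shaped like the part that bears hook_grip but red is not meant.

How it is judged:
On the way, in this order (a step that is already met when the one before it is completed fails the run):
1. the hook's toe is inside the mould's eye, reaching below the ring (horizontal distance between hook_tip and mould_eye below 0.012 m and z of hook_tip in the frame of mould_eye below -0.006 m), for 0.2 s.
2. with the toe still in the eye, the mould presses the stop bar in by at least 1.5 mm (horizontal distance between hook_tip and mould_eye below 0.012 m and z of hook_tip in the frame of mould_eye below -0.003 m and value of joint stop_bar above 0.0015 m), for 0.2 s.
At the end, for the whole second after the job is handed in: The eight-sided mould stands flat against the stop bar, still pressing it in a little (more than 0.2 mm), and the hook lies in its rest within 15 mm of its place, within 0.12 rad of its direction and toe down, let go (value of joint stop_bar above 0.0002 m and angle between mould's own z axis and vertical below 0.08 rad and distance between hook_grip and rest_seat below 0.015 m and angle between the y axis of hook_grip and the y axis of rest_seat, either way round below 0.12 rad and angle between hook_grip's own z axis and vertical below 0.15 rad); the robot touches nothing.
It fails at once if the hook loads the mould with more than 20 N (contact force between hook and mould above 20 N).
It fails at once if the robot itself touches the mould (contact force between the arm and mould above 1 N).
It fails at once if the mould is tipped (angle between mould's own z axis and vertical above 0.2 rad).
It fails at once if the square mould is shifted by more than 10 mm (distance of square_mould from where it was at the start of the episode above 0.01 m).
It fails at once if a bystander is shifted by more than 20 mm (distance of any of dome, offcut, tin, mallet, collar, brush, wedge from where it was at the start of the episode above 0.02 m).
It also fails if it takes over 72 s, if anything falls off the work surface, if the arm or the gripper's body presses on something with over 40 N, if the wrist force passes 120 N, or if a joint passes its speed limit or range.

## Working session

There is one attempt and no reset: what is moved stays moved. The work goes in short steps, Python scripts to look and compute and a tool call to move; the robot and the scene stay as the last step left them, time stands still between calls to the robot, and variables do not carry over. Pictures are saved under pics/ and viewed, and the job is handed in when it is done.

Besides the shell and the picture viewer there is one more tool, called in YAML: its name, and indented under it one key for each argument. play_rows: Moves the arm, as the interface text tells. Its arguments: {"type":"object","properties":{"deltas":{"type":"array","items":{"type":"array","items":{"type":"number"}}},"jaw":{"type":"number"},"force":{"type":"number"}},"required":["deltas"]}

```bash
ls; mkdir -p pics; python3 - <<'E'
from cell import readout, get_image, get_calibration, manip
import cv2,numpy as np
o=readout.get_obs(); print(o); print(manip, getattr(manip,'tip_reach',None))
for n in ("scene","top","wrist"):
    im,d=get_image(n); cv2.imwrite(f"pics/{n}0.png",im[:,:,::-1]); np.save(f"pics/{n}0.npy",d); print(n,get_calibration(n))
E
```

```text
pics
{'clock': 0.0, 'joints': array([-1.41678112,  0.57649335,  0.02483543,  1.43790909, -0.01501159,
        1.12899962, -0.05651075]), 'qvel': array([ 2.40236743e-04, -7.64632524e-04,  1.38726996e-03, -1.02230238e-03,
        4.04031614e-05,  1.01246857e-03, -3.82629108e-04]), 'effort': array([ 8.64269305e-05, -7.65765524e+01,  2.25056536e+00, -2.85971475e+01,
        1.54169986e-02,  1.24267425e-02, -6.58343447e-05]), 'ee_pos': array([0.15889903, 0.65558276, 0.24146812]), 'orientation': array([-3.13996899e+00,  6.86071498e-05,  2.90380314e+00]), 'force': array([-0.66311923,  0.47070261, -0.40442479]), 'torque': array([-0.00864575,  0.024352  , -0.0541472 ]), 'opening': 0.0855242402425022}
<Robot object at 0x7f49d2fffa10> 0.011
scene {'fx': 450.4778026869106, 'fy': 450.4778026869106, 'cx': 256.99032235903263, 'cy': 188.53170262376912, 'rvec': array([ 2.12669432,  1.46663306, -0.46064575]), 'tvec': array([-0.18617984, -0.33809819,  1.91745844])}
top {'fx': 402.79518008510735, 'fy': 402.79518008510735, 'cx': 251.00127790205534, 'cy': 192.3224616690129, 'rvec': array([ 2.16474065, -2.15750341,  0.1086236 ]), 'tvec': array([0.0068182 , 0.49792041, 1.49065362])}
wrist {'fx': 306.0612321965517, 'fy': 306.0612321965517, 'cx': 257.11121515771634, 'cy': 191.28541943095374, 'mount': array([[-4.12636833e-04, -9.57409525e-01, -2.88733147e-01,
         7.30779968e-02],
       [ 9.99999738e-01, -5.66989642e-04,  4.50951201e-04,
         3.21608991e-04],
       [-5.95453679e-04, -2.88732885e-01,  9.57409508e-01,
        -1.31300585e-01],
       [ 0.00000000e+00,  0.00000000e+00,  0.00000000e+00,
         1.00000000e+00]])}
```

View pics/scene0.png

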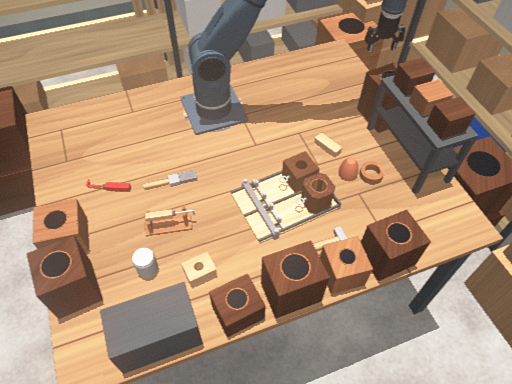

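View pics/top0.png

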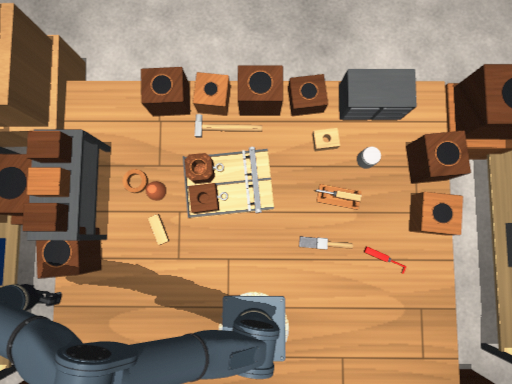

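View pics/wrist0.png

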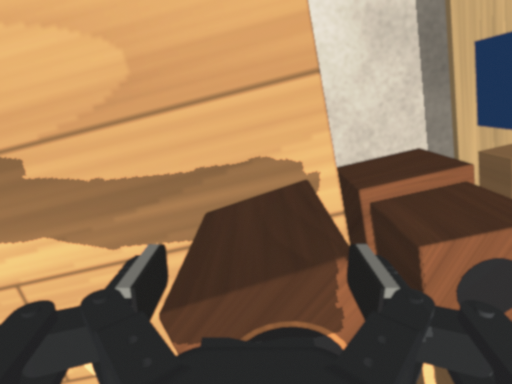

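Candidates: the wooden-handled hook in its rest is at top (338,195), and the red look-alike is at (385,258). The eight-sided mould looks like (200,166), and the square one is at (203,198). I'll check both choices in close crops.

```bash
python3 - <<'E'
import cv2,numpy as np
a=cv2.imread('pics/top0.png')
c1=cv2.resize(a[140:225,175:285],None,fx=6,fy=6,interpolation=cv2.INTER_CUBIC)
c2=cv2.resize(a[165:280,295:415],None,fx=5,fy=5,interpolation=cv2.INTER_CUBIC)
cv2.imwrite('pics/c1.png',c1);cv2.imwrite('pics/c2.png',c2)
E
```

```text
(no output)
```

View pics/c1.png

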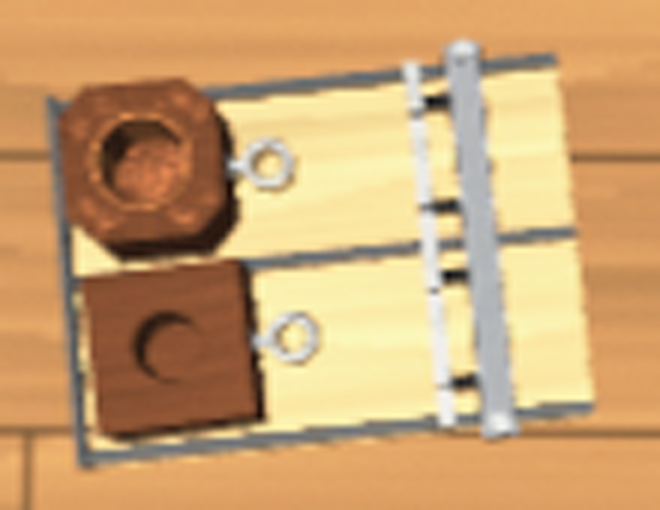

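View pics/c2.png

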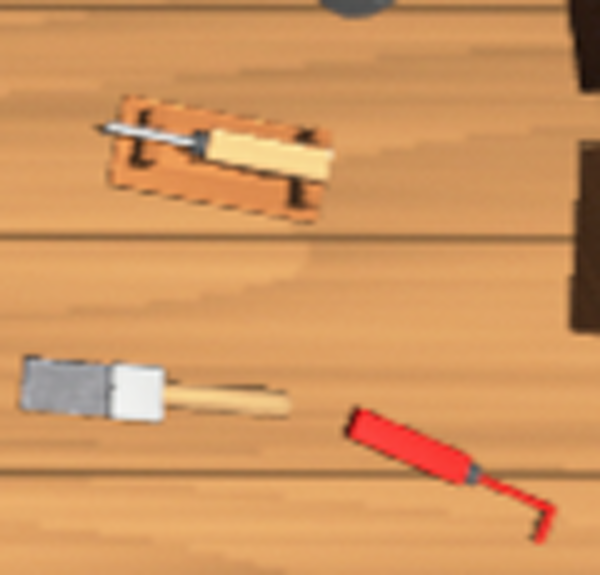

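The crops confirm it. The pale-handled hook is in its rest (handle about (349,196), bent end to the left, +y). The octagonal mould with a round bore is in the far lane at (200,166), with its eye at about (220,167). The red one is a decoy.

```bash
cat > h.py <<'E'
import cv2,numpy as np
from cell import readout,get_image,get_calibration,manip
from scipy.spatial.transform import Rotation as R
def cam(n,pose=None):
    c=get_calibration(n)
    K=np.array([[c['fx'],0,c['cx']],[0,c['fy'],c['cy']],[0,0,1]])
    if 'rvec' in c:
        M=cv2.Rodrigues(c['rvec'])[0]; t=np.asarray(c['tvec']).ravel(); return K,M.T,-M.T@t
    p,e=pose; Rt=R.from_euler('xyz',e).as_matrix(); m=c['mount']
    return K,Rt@m[:3,:3],Rt@m[:3,3]+p
def ray(C,uv,z):
    K,Rw,o=C; d=Rw@np.linalg.solve(K,[uv[0],uv[1],1.]); return o+d*(z-o[2])/d[2]
def proj(C,X):
    K,Rw,o=C; q=K@(Rw.T@(np.asarray(X)-o)); return q[:2]/q[2]
def shot(n,name):
    o=readout.get_obs(); im,d=get_image(n)
    cv2.imwrite(f'pics/{name}.png',im[:,:,::-1]); np.save(f'pics/{name}.npy',d)
    np.save(f'pics/{name}_pose.npy',np.r_[o['ee_pos'],o['orientation']])
    return im,d,cam(n,(o['ee_pos'],o['orientation']))
def load(n,name):
    p=np.load(f'pics/{name}_pose.npy'); return cv2.imread(f'pics/{name}.png'),np.load(f'pics/{name}.npy'),cam(n,(p[:3],p[3:]))
E
python3 - <<'E'
from h import *
C=cam('top')
def c1(x,y): return ((x+.5)/6-.5+175,(y+.5)/6-.5+140)
def c2(x,y): return ((x+.5)/5-.5+295,(y+.5)/5-.5+165)
a=ray(C,c2(207,142),.077);b=ray(C,c2(332,165),.077);print('handle',(a+b)/2,np.linalg.norm(a-b),a-b,np.degrees(np.arctan2(-(a-b)[0],(a-b)[1])))
print('tip elbow',ray(C,c2(103,127),.065))
print('eye',ray(C,c1(269,165),.059),'sq eye',ray(C,c1(294,338),.059))
l=ray(C,c1(240,265),.02);r=ray(C,c1(575,232),.02);print('rail',l,r,np.degrees(np.arctan2((r-l)[0],-(r-l)[1])))
print('bar white',ray(C,c1(412,65),.06),ray(C,c1(446,425),.06))
E
```

```text
handle [ 0.48258441 -0.34624615  0.077     ] 0.091778380140514 [0.01653557 0.0902765  0.        ] -10.379572631803736
tip elbow [ 0.50301253 -0.22752605  0.065     ]
eye [0.5884543  0.12596859 0.059     ] sq eye [0.48078947 0.10926044 0.059     ]
rail [0.53104581 0.14700653 0.02      ] [ 0.55268849 -0.06501465  0.02      ] 5.828443713211427
bar white [0.65145412 0.03770298 0.06      ] [0.42750328 0.01558492 0.06      ]
```

```bash
python3 - <<'E'
from h import *
d=np.load('pics/top0.npy');C=cam('top');K,Rw,o=C
v,u=np.mgrid[:384,:512]; P=np.einsum('ij,hwj->hwi',Rw,np.stack([(u-K[0,2])/K[0,0]*d,(v-K[1,2])/K[1,1]*d,d],-1))+o
for (x,y) in [(105,135),(100,180),(105,232),(95,238),(110,240),(60,150),(60,180),(60,210),(60,255),(98,255),(42,297),(156,190),(158,230)]: print((x,y),P[y,x].round(3))
E
```

```text
(105, 135) [ 0.725  0.581 -0.002]
(100, 180) [ 0.548  0.594 -0.006]
(105, 232) [ 0.347  0.567 -0.008]
(95, 238) [0.325 0.555 0.117]
(110, 240) [0.317 0.543 0.002]
(60, 150) [0.592 0.588 0.336]
(60, 180) [0.501 0.586 0.329]
(60, 210) [0.41  0.586 0.319]
(60, 255) [0.27  0.635 0.201]
(98, 255) [0.262 0.573 0.035]
(42, 297) [0.155 0.612 0.344]
(156, 190) [0.5   0.356 0.075]
(158, 230) [0.355 0.355 0.029]
```

play_rows:
  deltas:
    - [0,-2,2,0]
    - [1,-4,2,-0.05]
    - [1,-4,1,-0.1]
    - [2,-4,0,-0.1]
    - [2,-4,0,-0.1]

```text
clock: 0.65
ee_pos: [0.2193, 0.4744, 0.2926]
orientation: [3.141, -0.0, 2.55]
force: [0.8, -0.5, 0.4]
opening: 0.0854
```

```bash
python3 -c "
from h import *
print(readout.get_obs()['joints'])"
```

```text
[-1.32473379  0.30523744  0.13201415  1.76205894 -0.04520364  1.07660751
 -0.19774257]
```

play_rows:
  deltas:
    - [3,-4,0,-0.1]
    - [3,-4,0,-0.1]
    - [3,-4,0,-0.1]
    - [3,-4,0,-0.1]
    - [3,-4,-1,-0.1]

```text
clock: 1.15
ee_pos: [0.3697, 0.2753, 0.2834]
orientation: [3.139, -0.001, 2.05]
force: [0.5, 1.5, -0.3]
opening: 0.0854
```

play_rows:
  deltas:
    - [4,-3,0,-0.1]
    - [4,-3,0,-0.1]
    - [4,-3,-1,-0.1]
    - [4,-3,-1,-0.08]
    - [4,-3,-1,0]

```text
clock: 1.65
ee_pos: [0.5674, 0.1274, 0.2526]
orientation: [-3.142, -0.0, 1.672]
force: [-0.1, 1.7, 0.6]
opening: 0.0852
```

play_rows:
  deltas:
    - [2,-2.5,-1,0]
    - [0,-1,-1,0]
    - [0,0,0,0]

```text
clock: 1.95
ee_pos: [0.5851, 0.0916, 0.2314]
orientation: [-3.138, 0.001, 1.671]
force: [0.2, 0.5, -0.4]
opening: 0.0852
```

```bash
python3 -c "
from h import *
im,d,C=shot('wrist','w1'); print(readout.get_obs()); print(proj(C,[.588,.126,.059]))"
```

```text
{'clock': 2.0, 'joints': array([-0.5305014 ,  0.49870341,  0.45912142,  1.68748673, -0.25230476,
        1.01673807,  0.11643172]), 'qvel': array([-0.03373366, -0.02095939, -0.01476889, -0.01814361, -0.00515706,
        0.0101337 , -0.0076816 ]), 'effort': array([  2.44554497, -62.53892183,   9.13131148, -25.56797504,
         0.20640981,  -0.23461701,   0.22482099]), 'ee_pos': array([0.58501703, 0.09352785, 0.23235226]), 'orientation': array([-3.13932432e+00, -2.97294714e-04,  1.67283168e+00]), 'force': array([ 0.20017889,  0.59030265, -0.08328803]), 'torque': array([ 0.02772869, -0.00441035, -0.00782639]), 'opening': 0.08543002047077296}
[263.49549646 140.99384675]
```

View pics/w1.png

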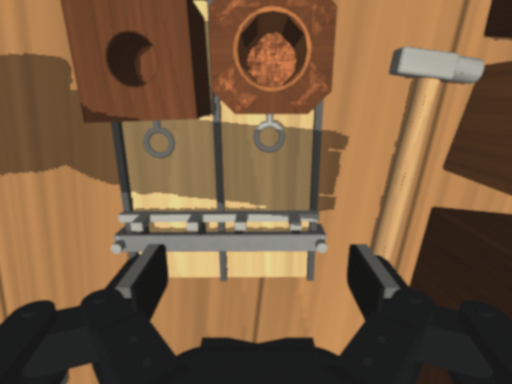

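The eight-sided mould is at (272,55), with its eye ring at about (269,137). The stop bar is the pale strip at row 217, with the bridge at row 242.

```bash
python3 - <<'E'
from h import *
im,d,C=load('wrist','w1')
c=cv2.resize(im[100:290,110:340],None,fx=3.4,fy=3.1,interpolation=cv2.INTER_CUBIC);cv2.imwrite('pics/w1c.png',c)
g=cv2.cvtColor(im,cv2.COLOR_BGR2HSV)
m=((g[:,:,1]<60)&(g[:,:,2]<200)).astype(np.uint8); 
for x0,x1 in((245,295),(135,182)):
    s=m[116:160,x0:x1]; f=cv2.findContours(s,cv2.RETR_CCOMP,cv2.CHAIN_APPROX_NONE)
    for k,h in zip(f[0],f[1][0]):
        if len(k)>20: e=cv2.fitEllipse(k);p=np.add(e[0],(x0,116));print(h[3],e,p,ray(C,p,.056))
E
```

```text
-1 ((23.82188606262207, 19.001144409179688), (29.14493179321289, 33.6610221862793), 4.25575590133667) [268.82188606 135.00114441] [0.59272439 0.13202084 0.056     ]
0 ((23.6052188873291, 20.465164184570312), (20.802814483642578, 21.190479278564453), 88.52720642089844) [268.60521889 136.46516418] [0.59266902 0.1305696  0.056     ]
-1 ((23.448789596557617, 24.7872257232666), (28.22060203552246, 34.3970832824707), 160.88507080078125) [158.4487896  140.78722572] [0.48377077 0.11537082 0.056     ]
0 ((23.664949417114258, 26.182601928710938), (20.10665512084961, 22.098812103271484), 135.20932006835938) [158.66494942 142.18260193] [0.48399489 0.11399898 0.056     ]
```

View pics/w1c.png

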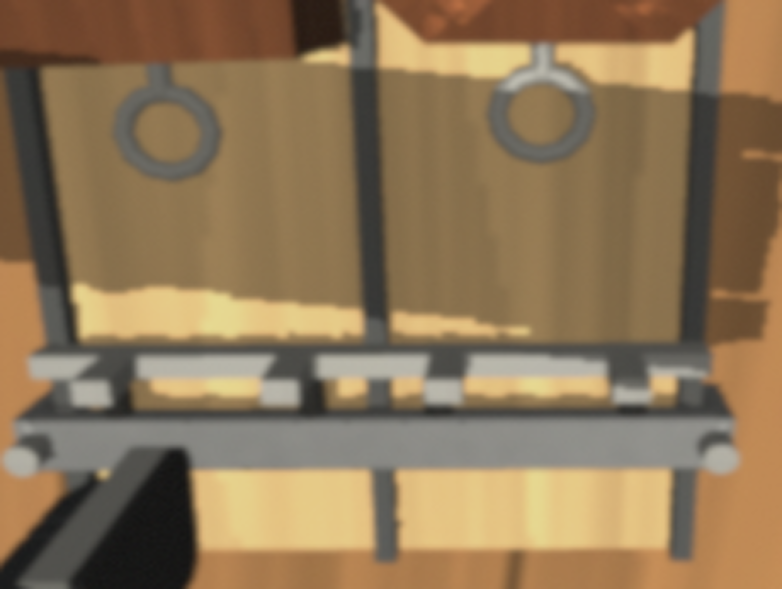

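```bash
python3 - <<'E'
from h import *
im,d,C=shot('wrist','w2')
print(readout.get_obs()['ee_pos'])
im,d,C=load('wrist','w2')
g=cv2.cvtColor(im,cv2.COLOR_BGR2HSV)
m=((g[:,:,1]<60)&(g[:,:,2]<200)).astype(np.uint8)
for x0,x1 in((245,295),(135,182)):
    s=m[116:160,x0:x1]; f=cv2.findContours(s,cv2.RETR_CCOMP,cv2.CHAIN_APPROX_NONE)
    for k,h in zip(f[0],f[1][0]):
        if len(k)>20 and h[3]>=0: e=cv2.fitEllipse(k);p=np.add(e[0],(x0,116));print(h[3],e[1],p,ray(C,p,.056))
def f(x,y): return (110+(x+.5)/3.4-.5,100+(y+.5)/3.1-.5)
a=ray(C,f(375,325),.02);b=ray(C,f(360,60),.02);print('rail',a,b,np.degrees(np.arctan2(-(b-a)[0],(b-a)[1])))
a=ray(C,f(693,330),.02);b=ray(C,f(705,120),.02);print('rail',a,b,np.degrees(np.arctan2(-(b-a)[0],(b-a)[1])))
print('bar',ray(C,f(542,356),.034),ray(C,f(30,356),.034),ray(C,f(709,350),.034), 'bottom edge',ray(C,f(542,345),.02))
print('mould front',ray(C,f(542,40),.105),ray(C,f(430,40),.105),ray(C,f(665,40),.105))
# depth at ring / bar
for p in [(268,150),(268,215),(250,55),(220,300)]: print(p,d[p[1],p[0]])
E
```

```text
[0.58521231 0.09472831 0.23300484]
0 (20.783527374267578, 21.53342056274414) [268.37021065 138.50479317] [0.59272158 0.1306729  0.056     ]
0 (20.009422302246094, 22.122713088989258) [158.85309219 143.97735214] [0.4839897  0.11407919 0.056     ]
rail [0.54588456 0.04323269 0.02      ] [0.53447441 0.1416123  0.02      ] 6.615653681879237
rail [0.65670681 0.05256555 0.02      ] [0.64828976 0.13209654 0.02      ] 6.041326385890616
bar [0.604263   0.04188468 0.034     ] [0.431709   0.02416481 0.034     ] [0.66009659 0.05000555 0.034     ] bottom edge [0.6048547  0.04108231 0.02      ]
mould front [0.58862523 0.15745284 0.105     ] [0.56177818 0.15471309 0.105     ] [0.61809718 0.16046046 0.105     ]
(268, 150) 0.30512035
(268, 215) 0.35478923
(250, 55) 0.30497912
(220, 300) 0.42742625
```

play_rows:
  deltas:
    - [-1,-4.5,0,-0.03]
    - [-1,-4.5,0,-0.03]
    - [-1,-4.5,0,-0.03]
    - [-1,-4.5,0,-0.03]
    - [-1,-4.5,0,-0.03]

```text
clock: 2.55
ee_pos: [0.5359, -0.1307, 0.2341]
orientation: [3.14, -0.001, 1.526]
force: [0.5, -0.8, 0.1]
opening: 0.0854
```

play_rows:
  deltas:
    - [-1,-4.5,0,-0.03]
    - [-1,-4.5,-1,-0.03]
    - [-1,-4.5,-1,-0.03]
    - [-1,-4.5,-1,-0.03]
    - [-0.8,-4,0,-0.013]

```text
clock: 3.05
ee_pos: [0.4881, -0.3511, 0.2028]
orientation: [-3.141, -0.001, 1.392]
force: [0.7, -0.3, 0.4]
opening: 0.0854
```

play_rows:
  deltas:
    - [0,0,0,0]
    - [0,0,0,0]
    - [0,0,0,0]

```text
clock: 3.35
ee_pos: [0.4894, -0.3491, 0.2035]
orientation: [3.141, -0.001, 1.394]
force: [0.9, 0.3, -0.7]
opening: 0.0852
```

```bash
python3 -c "
from h import *
im,d,C=shot('wrist','w3'); o=readout.get_obs(); print(o['ee_pos'],o['orientation'],o['joints'])"
```

```text
[ 0.48943641 -0.34903892  0.20343015] [ 3.14082694e+00 -1.28808483e-03  1.39427908e+00] [ 0.2151257   0.5529556   0.5254162   1.70645526 -0.32683498  0.97025052
  0.68619499]
```

View pics/w3.png

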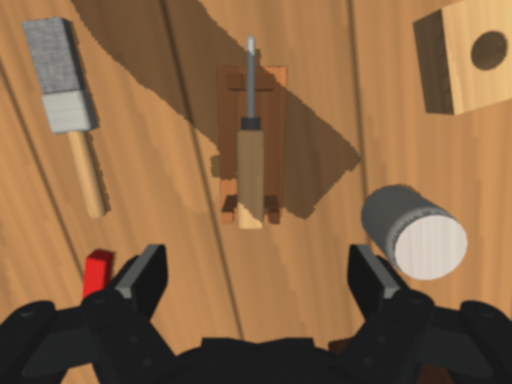

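```bash
python3 - <<'E'
from h import *
im,d,C=load('wrist','w3')
cv2.imwrite('pics/w3c.png',cv2.resize(im[25:240,200:300],None,fx=2.7,fy=2.7,interpolation=cv2.INTER_CUBIC))
for n,p,z in [('end',(250,228),.077),('wood front',(250.5,130),.077),('ferr front',(250.5,117),.075),('elbow',(250.5,38),.065),('L',(237.5,200),.077),('R',(264,200),.077),('L2',(239,140),.077),('R2',(262.5,140),.077)]: print(n,ray(C,p,z))
print(proj(C,[.4826,-.346,.077]))
E
```

```text
end [ 0.47684135 -0.3859079   0.077     ]
wood front [ 0.49334471 -0.29942809  0.077     ]
ferr front [ 0.49520139 -0.28920337  0.075     ]
elbow [ 0.50613567 -0.22917872  0.065     ]
L [ 0.47084478 -0.35751374  0.077     ]
R [ 0.49398042 -0.36166601  0.077     ]
L2 [ 0.48236128 -0.30583847  0.077     ]
R2 [ 0.50173307 -0.30931042  0.077     ]
[248.13082744 185.43375113]
```

View pics/w3c.png

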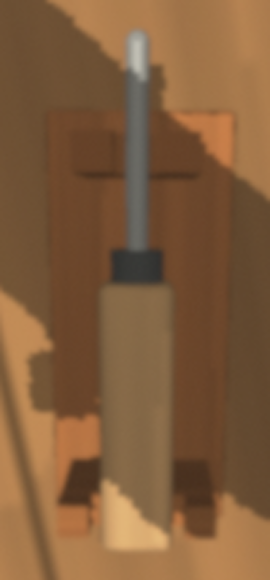

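play_rows:
  deltas:
    - [-0.4,0.5,-4,-0.007]
    - [0,0,-4,0]
    - [0,0,-3,0]
    - [0,0,-1.5,0]
    - [0,0,0,0]
  jaw: 0.65
  force: 40

```text
clock: 3.9
ee_pos: [0.4841, -0.3438, 0.0762]
orientation: [-3.138, -0.002, 1.387]
force: [-0.5, 0.6, 1.6]
opening: 0.0554
```

play_rows:
  deltas:
    - [0,0,0,0]
    - [0,0,0,0]

```text
clock: 4.1
ee_pos: [0.4851, -0.3464, 0.0794]
orientation: [3.14, 0.001, 1.385]
force: [0.2, 0.8, 1.6]
opening: 0.0554
```

```bash
python3 -c "
from h import *
im,d,C=shot('wrist','w4'); o=readout.get_obs(); print(o['ee_pos'],o['orientation'],o['opening']); print(ray(cam('top'),(370,157),.09))"
```

```text
[ 0.48499484 -0.34652087  0.07944306] [3.13947575e+00 6.49082496e-04 1.38452178e+00] 0.05548391878238846
[ 0.62151235 -0.42444159  0.09      ]
```

View pics/w4.png

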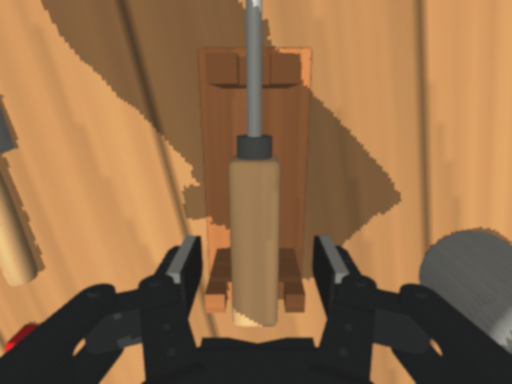

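```bash
python3 - <<'E'
from h import *
im,d,C=load('wrist','w4')
a=ray(C,(253.5,324),.077);b=ray(C,(254.5,158),.077);print(a,b,(a+b)/2,np.linalg.norm(a-b),np.degrees(np.arctan2(-(b-a)[0],(b-a)[1])))
for z,u in((.077,230),(.077,279)):print(ray(C,(u,240),z))
E
```

```text
[ 0.4763786  -0.38456004  0.077     ] [ 0.49343321 -0.29813572  0.077     ] [ 0.4849059  -0.34134788  0.077     ] 0.08809098954765246 -11.163083596586793
[ 0.47444147 -0.33497583  0.077     ]
[ 0.49750878 -0.33935224  0.077     ]
```

play_rows:
  deltas:
    - [0,0.4,-1.0,0]
    - [0,0,-1.1,0]
    - [0,0,0,0]
    - [0,0,0,0]

```text
clock: 4.55
ee_pos: [0.4837, -0.3423, 0.0565]
orientation: [-3.141, -0.0, 1.384]
force: [0.4, -0.6, 0.0]
opening: 0.0554
```

play_rows:
  deltas:
    - [0,0,0,0]
    - [0,0,0,0]
    - [0,0,0,0]
    - [0,0,0,0]
    - [0,0,0,0]
  jaw: 0
  force: 45

```text
clock: 5.05
ee_pos: [0.4841, -0.3427, 0.0574]
orientation: [3.141, 0.0, 1.384]
force: [-0.5, -0.1, 4.6]
opening: 0.0232
```

play_rows:
  deltas:
    - [0,0,0,0]
    - [0,0,0,0]
    - [0,0,0,0]

```text
clock: 5.35
ee_pos: [0.4841, -0.3427, 0.0574]
orientation: [3.141, 0.0, 1.384]
force: [-1.1, 0.8, 6.0]
opening: 0.0233
```

```bash
python3 -c "
from h import *
im,d,C=shot('wrist','w5'); o=readout.get_obs(); print(o)"
```

```text
{'clock': 5.4, 'joints': array([ 0.28178841,  0.71590793,  0.41317836,  1.86440763, -0.44818467,
        0.65342672,  0.77863623]), 'qvel': array([-0.00045853, -0.00106115, -0.00013361,  0.00174248, -0.00171286,
        0.00067099, -0.00072794]), 'effort': array([-3.78787788e-01, -6.88702369e+01,  9.03199732e+00, -1.69669354e+01,
       -1.84690724e-01, -3.06931380e-01,  2.40537833e-02]), 'ee_pos': array([ 0.48411436, -0.34272017,  0.05739165]), 'orientation': array([3.14119194e+00, 2.82538255e-04, 1.38362698e+00]), 'force': array([-1.77766201,  0.41217367,  6.30303774]), 'torque': array([ 0.00764442,  0.3137091 , -0.04727036]), 'opening': 0.02352012401758351}
```

View pics/w5.png

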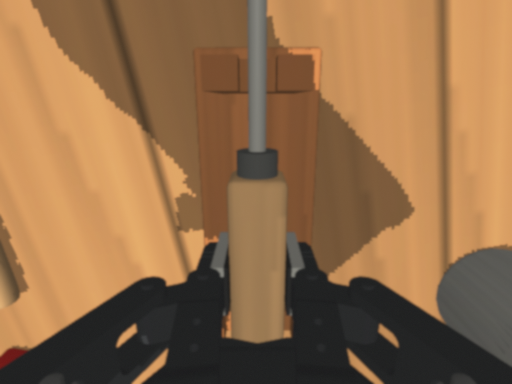

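play_rows:
  deltas:
    - [0,0,0.5,0]
    - [0,0,1,0]
    - [0,0,2,0]
    - [0,0,3,0]
    - [0,0,3.5,0]

```text
clock: 5.9
ee_pos: [0.4835, -0.342, 0.1579]
orientation: [-3.14, -0.001, 1.384]
force: [0.9, -1.0, -0.7]
opening: 0.0234
```

```bash
python3 -c "
from h import *
im,d,C=shot('scene','s1'); o=readout.get_obs(); print(o['ee_pos'],o['orientation'],o['force'],o['opening'])
im,d,C=load('wrist','w5'); p=ray(C,(258,178),.077);q=ray(C,(257.5,30),.0685);print(p,q,p-[.4841,-.3427,0],q-[.4841,-.3427,0])"
```

```text
[ 0.48546803 -0.34416005  0.16391852] [3.13579431e+00 2.36775083e-03 1.38308654e+00] [ 1.42821257 -1.60708128  2.80758231] 0.02364656775268575
[ 0.49334384 -0.29822536  0.077     ] [ 0.50282028 -0.24727164  0.0685    ] [0.00924384 0.04447464 0.077     ] [0.01872028 0.09542836 0.0685    ]
```

View pics/s1.png

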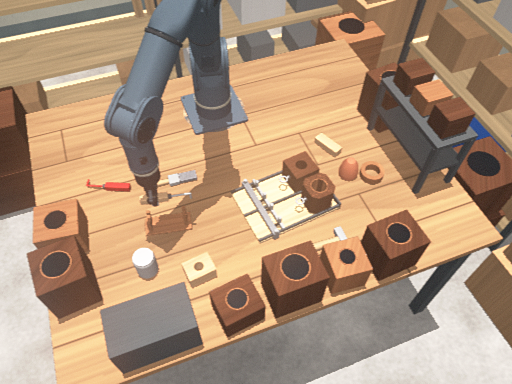

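play_rows:
  deltas:
    - [1,3,0,0.04]
    - [1.5,4.5,0,0.04]
    - [1.5,4.5,0,0.04]
    - [1.5,4.5,0,0.04]
    - [1.5,4.5,0,0.04]

```text
clock: 6.45
ee_pos: [0.5545, -0.1306, 0.1576]
orientation: [3.141, -0.0, 1.585]
force: [0.5, -0.5, -1.3]
opening: 0.0232
```

play_rows:
  deltas:
    - [1.5,4.5,0,0.04]
    - [1.5,4.5,0,0.03]
    - [1.5,4,0,0.027]
    - [0.6,2,0,0]
    - [0,0,0,0]

```text
clock: 6.95
ee_pos: [0.6058, 0.0226, 0.1569]
orientation: [3.141, -0.002, 1.687]
force: [0.2, 1.0, -1.6]
opening: 0.0235
```

play_rows:
  deltas:
    - [0,0,0,0]
    - [0,0,0,0]
    - [0,0,0,0]
    - [0,0,0,0]

```text
clock: 7.35
ee_pos: [0.6049, 0.0164, 0.1573]
orientation: [3.142, 0.0, 1.679]
force: [-1.0, 0.0, -1.6]
opening: 0.0237
```

```bash
python3 -c "
from h import *
im,d,C=shot('wrist','w6');im,d,C=shot('top','t6'); o=readout.get_obs(); print(o['ee_pos'],o['orientation'],o['force'],o['opening'])
a=cv2.imread('pics/t6.png');cv2.imwrite('pics/t6c.png',cv2.resize(a[130:230,170:330],None,fx=5,fy=5,interpolation=cv2.INTER_CUBIC))"
```

```text
[0.60501101 0.01686133 0.15719994] [3.14151414e+00 8.56822490e-06 1.67972651e+00] [ 0.55828513  0.17792471 -1.68909934] 0.023626447831542406
```

View pics/w6.png

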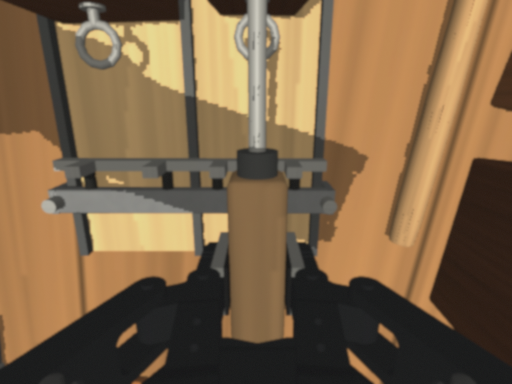

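View pics/t6c.png

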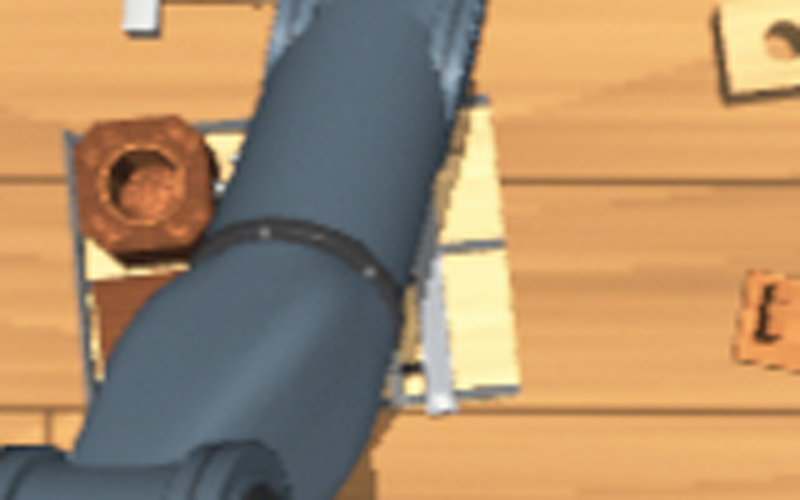

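The wrist view shows the rod (column 257) lined up over the ring, whose centre is about (257,36). The arm hides the ring from the top camera.

```bash
python3 - <<'E'
from h import *
im,d,C=load('wrist','w6')
cv2.imwrite('pics/w6c.png',cv2.resize(im[0:80,60:300],None,fx=3.3,fy=5,interpolation=cv2.INTER_CUBIC))
g=cv2.cvtColor(im,cv2.COLOR_BGR2HSV)
e=ray(C,(257.3,36),.056); print('eye',e, 'L/R', ray(C,(235.5,36),.056),ray(C,(279,36),.056))
p=np.load('pics/w6_pose.npy'); T=p[:3]; yaw=p[5]-np.pi/2-np.radians(.2)
u=np.array([-np.sin(yaw),np.cos(yaw)]); toe=T[:2]+.1155*u; print('toe',toe,T[2]-.0204, 'err',(e[:2]-toe)*100)
# rod lateral check at two rows
for v,z in ((60,T[2]+.0075+.0035),(130,T[2]+.011),(10,T[2]+.011)):
    r=ray(C,(257.3,v),z); print(r[:2]-T[:2], (r[:2]-T[:2])@u, (r[:2]-T[:2])@[u[1],-u[0]])
E
```

```text
eye [0.5931901  0.13112151 0.056     ] L/R [0.57827222 0.12950468 0.056     ] [0.6080404  0.13273102 0.056     ]
toe [0.59282851 0.1312751 ] 0.13685397321201104 err [ 0.03615906 -0.01535877]
[-0.00881708  0.08686403] 0.08730978925275076 0.0003181947006376918
[-0.00611419  0.06194825] 0.06224796152651035 0.00039979714561408044
[-0.01055434  0.10287847] 0.10341809760017474 0.0002657453198527002
```

View pics/w6c.png

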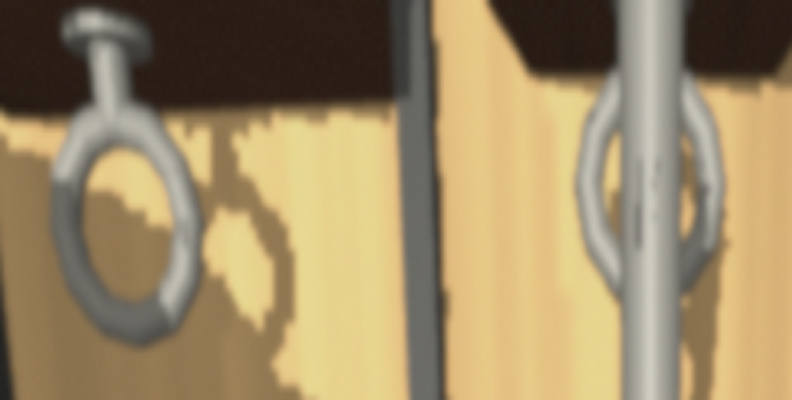

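```bash
python3 - <<'E'
from h import *
im,d,C=load('wrist','w2');K,Rw,o=C
v,u=np.mgrid[:384,:512]; P=np.einsum('ij,hwj->hwi',Rw,np.stack([(u-K[0,2])/K[0,0]*d,(v-K[1,2])/K[1,1]*d,d],-1))+o
B=np.radians(6.1); e=np.array([.593,.131])
q=P[:,:,:2]-e; lx=q[:,:,0]*np.cos(B)+q[:,:,1]*np.sin(B); ly=-q[:,:,0]*np.sin(B)+q[:,:,1]*np.cos(B)
z=P[:,:,2]
for lo,hi in((.045,.07),(.03,.042)):
    m=(z>lo)&(z<hi)&(ly<-.06)&(ly>-.2)&(abs(lx)<.2)
    n,l,s,c=cv2.connectedComponentsWithStats(m.astype(np.uint8))
    for i in range(1,n):
        if s[i,4]>15: k=l==i; print(lo,s[i],'lx',lx[k].min().round(4),lx[k].max().round(4),'ly',ly[k].min().round(4),ly[k].max().round(4),'z',np.percentile(z[k],[5,50,95]).round(4))
E
```

```text
0.045 [131 220  16  12 168] lx -0.1489 -0.1362 ly -0.1005 -0.0907 z [0.0461 0.0564 0.0583]
0.045 [187 220  13  12 145] lx -0.0885 -0.0765 ly -0.1003 -0.0904 z [0.0465 0.0571 0.0586]
0.045 [235 220  11  12 130] lx -0.0366 -0.0251 ly -0.1005 -0.0907 z [0.047  0.0572 0.0587]
0.045 [289 220  12  12 137] lx 0.0232 0.0353 ly -0.1002 -0.0909 z [0.0473 0.0573 0.0586]
0.045 [111 245  11  10  69] lx -0.1808 -0.1687 ly -0.1338 -0.1219 z [0.0451 0.0457 0.0468]
0.045 [317 245  10  10  72] lx 0.0566 0.0672 ly -0.134 -0.1225 z [0.0451 0.0458 0.0467]
0.045 [429 252  26  55 702] lx 0.1932 0.2 ly -0.1907 -0.1269 z [0.0462 0.0583 0.0688]
0.03 [ 114  215  212   39 4941] lx -0.1825 0.0686 ly -0.1388 -0.0906 z [0.0313 0.0335 0.0352]
0.03 [421 246  19  48 292] lx 0.1933 0.1999 ly -0.1941 -0.1276 z [0.0308 0.0362 0.0413]
```

play_rows:
  deltas:
    - [0.05,-0.35,-2,0]
    - [0,0,-3,0]
    - [0,0,-1.5,0]
    - [0,0,0,0]
    - [0,0,0,0]

```text
clock: 7.95
ee_pos: [0.6058, 0.0137, 0.0924]
orientation: [-3.142, 0.0, 1.68]
force: [0.6, -0.8, -2.3]
opening: 0.0234
```

```bash
python3 -c "
from h import *
im,d,C=shot('wrist','w7');im,d,C=shot('scene','s7'); o=readout.get_obs(); print(o['ee_pos'],o['orientation'],o['force'],o['opening'])
a=cv2.imread('pics/s7.png');cv2.imwrite('pics/s7c.png',cv2.resize(a[150:250,220:360],None,fx=5.5,fy=5.5,interpolation=cv2.INTER_CUBIC))
a=cv2.imread('pics/w7.png');cv2.imwrite('pics/w7c.png',cv2.resize(a[0:220,150:360],None,fx=2.7,fy=2.7,interpolation=cv2.INTER_CUBIC))"
```

```text
[0.60633322 0.0138258  0.09321786] [3.13983956e+00 1.92448585e-04 1.68059841e+00] [ 0.58926276 -0.39623421 -1.48469517] 0.02354431937599958
```

View pics/s7c.png

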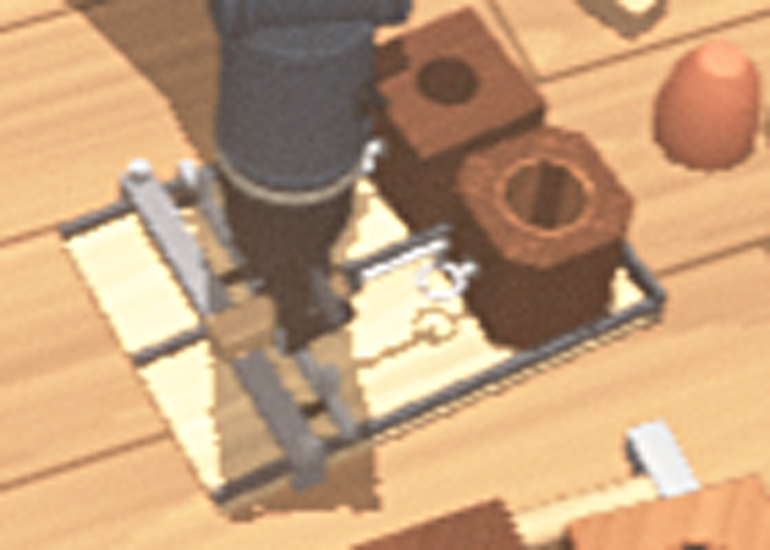

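View pics/w7c.png

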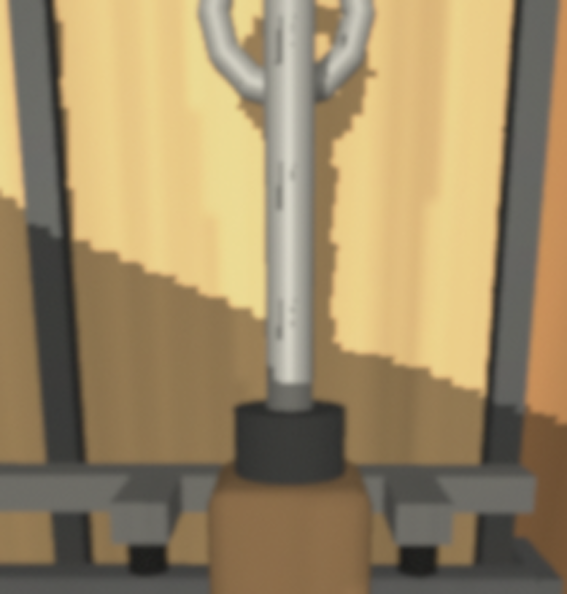

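play_rows:
  deltas:
    - [0,0,-0.5,0]
    - [0,0,-0.5,0]
    - [0,0,-0.5,0]
    - [0,0,0,0]

```text
clock: 8.45
ee_pos: [0.6051, 0.0141, 0.0762]
orientation: [-3.14, -0.0, 1.681]
force: [-0.8, -0.0, -2.3]
opening: 0.0233
```

play_rows:
  deltas:
    - [0,0,-0.5,0]
    - [0,0,-0.5,0]
    - [0,0,-0.3,0]
    - [0,0,0,0]
    - [0,0,0,0]

```text
clock: 8.95
ee_pos: [0.6056, 0.014, 0.064]
orientation: [-3.142, 0.0, 1.681]
force: [0.2, 0.1, -1.6]
opening: 0.0233
```

```bash
python3 -c "
from h import *
im,d,C=shot('wrist','w8');im,d,C=shot('scene','s8'); o=readout.get_obs(); print(o['ee_pos'],o['orientation'],o['force'],o['opening'])
a=cv2.imread('pics/s8.png');cv2.imwrite('pics/s8c.png',cv2.resize(a[150:250,220:360],None,fx=5.5,fy=5.5,interpolation=cv2.INTER_CUBIC))"
```

```text
[0.60573077 0.01399005 0.06421712] [3.14130973e+00 5.10023707e-05 1.68077413e+00] [-0.39428296 -1.02544496 -1.99047454] 0.023443264016815873
```

View pics/s8c.png

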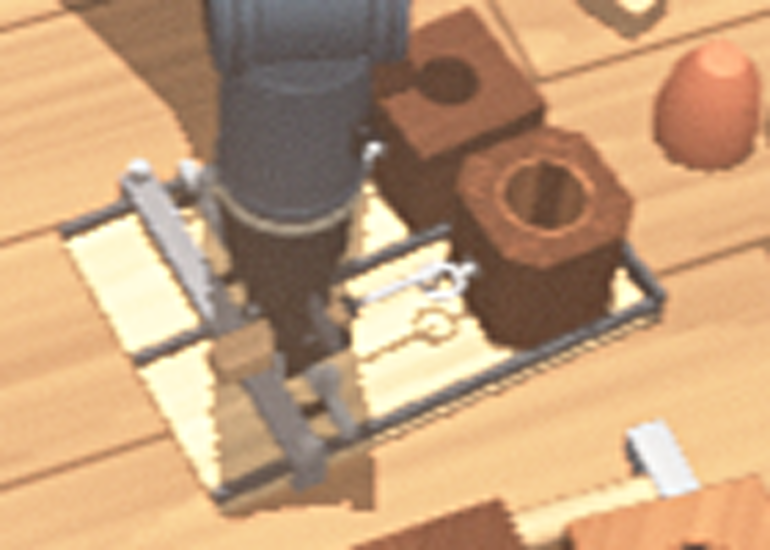

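View pics/w8.png

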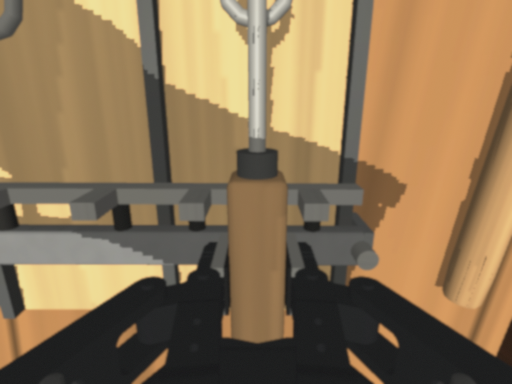

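play_rows:
  deltas:
    - [0.01,-0.1,0,0]
    - [0.01,-0.1,0,0]
    - [0.01,-0.1,0,0]
    - [0.01,-0.1,0,0]
    - [0.01,-0.1,0,0]

```text
clock: 9.55
ee_pos: [0.6059, 0.01, 0.064]
orientation: [-3.141, -0.001, 1.682]
force: [-0.9, 4.3, -2.0]
opening: 0.0234
```

play_rows:
  deltas:
    - [0.01,-0.1,0,0]
    - [0.02,-0.15,0,0]
    - [0.02,-0.2,0,0]
    - [0.02,-0.2,0,0]
    - [0.02,-0.2,0,0]

```text
clock: 10.05
ee_pos: [0.607, 0.0003, 0.0641]
orientation: [-3.142, -0.0, 1.681]
force: [-0.4, 4.3, -1.9]
opening: 0.0233
```

play_rows:
  deltas:
    - [0.03,-0.3,0,0]
    - [0.03,-0.3,0,0]
    - [0.03,-0.3,0,0]
    - [0.03,-0.3,0,0]
    - [0.03,-0.3,0,0]

```text
clock: 10.55
ee_pos: [0.6085, -0.0148, 0.0641]
orientation: [3.142, 0.0, 1.681]
force: [0.7, 4.4, -1.2]
opening: 0.0233
```

play_rows:
  deltas:
    - [0.03,-0.3,0,0]
    - [0.03,-0.3,0,0]
    - [0.03,-0.3,0,0]
    - [0.03,-0.3,0,0]
    - [0.03,-0.3,0,0]

```text
clock: 11.05
ee_pos: [0.61, -0.0297, 0.0641]
orientation: [-3.142, -0.0, 1.681]
force: [-0.3, 4.7, -0.8]
opening: 0.0236
```

play_rows:
  deltas:
    - [0.03,-0.3,0,0]
    - [0.03,-0.3,0,0]
    - [0.03,-0.3,0,0]
    - [0.03,-0.3,0,0]
    - [0.03,-0.3,0,0]

```text
clock: 11.55
ee_pos: [0.6115, -0.0447, 0.0641]
orientation: [-3.142, 0.0, 1.681]
force: [-0.0, 4.1, -2.0]
opening: 0.024
```

play_rows:
  deltas:
    - [0.03,-0.3,0,0]
    - [0.03,-0.3,0,0]
    - [0.03,-0.3,0,0]
    - [0.03,-0.3,0,0]
    - [0.03,-0.3,0,0]

```text
clock: 12.05
ee_pos: [0.613, -0.0597, 0.0641]
orientation: [-3.142, 0.0, 1.681]
force: [-0.3, 4.2, -1.7]
opening: 0.0233
```

play_rows:
  deltas:
    - [0.03,-0.3,0,0]
    - [0.03,-0.3,0,0]
    - [0.03,-0.3,0,0]
    - [0.03,-0.3,0,0]
    - [0.03,-0.3,0,0]

```text
clock: 12.55
ee_pos: [0.6145, -0.0747, 0.064]
orientation: [-3.141, -0.0, 1.681]
force: [0.3, 3.8, -1.8]
opening: 0.0234
```

```bash
python3 -c "
from h import *
im,d,C=shot('wrist','w9');im,d,C=shot('scene','s9'); o=readout.get_obs(); print(o['ee_pos'],o['orientation'],o['force'],o['torque'],o['opening'])
a=cv2.imread('pics/s9.png');cv2.imwrite('pics/s9c.png',cv2.resize(a[150:250,220:360],None,fx=5.5,fy=5.5,interpolation=cv2.INTER_CUBIC))"
```

```text
[ 0.61450022 -0.07533285  0.06414473] [3.14150564e+00 6.24596087e-04 1.68015379e+00] [-0.55345785  2.0055146  -2.448986  ] [ 0.44315509  0.10161444 -0.00511693] 0.023332580811611974
```

View pics/s9c.png

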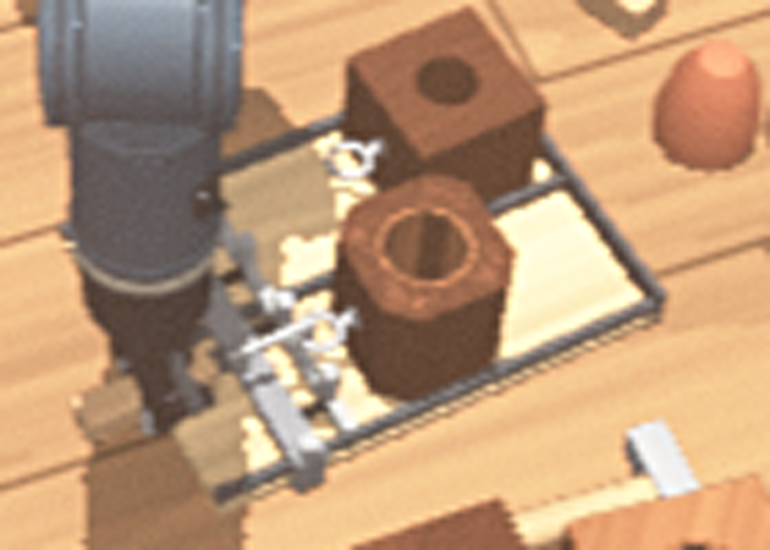

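View pics/w9.png

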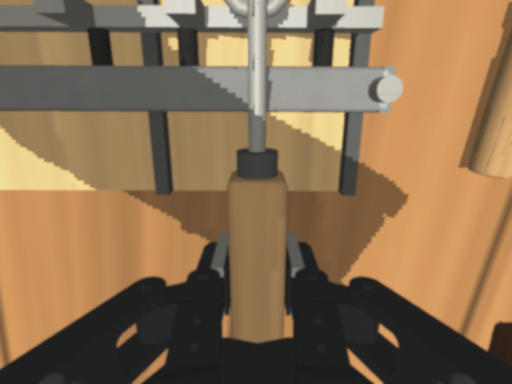

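play_rows:
  deltas:
    - [0.03,-0.25,0,0]
    - [0.03,-0.3,0,0]
    - [0.03,-0.3,0,0]
    - [0.03,-0.3,0,0]
    - [0.03,-0.3,0,0]

```text
clock: 13.15
ee_pos: [0.616, -0.0892, 0.0641]
orientation: [-3.142, -0.0, 1.681]
force: [0.5, 3.1, -1.8]
opening: 0.0233
```

play_rows:
  deltas:
    - [0.01,-0.2,0,0]
    - [0.01,-0.1,0,0]
    - [0.01,-0.1,0,0]
    - [0.01,-0.1,0,0]
    - [0.01,-0.1,0,0]

```text
clock: 13.65
ee_pos: [0.6165, -0.0949, 0.0641]
orientation: [-3.142, -0.0, 1.681]
force: [-0.4, 3.4, -2.3]
opening: 0.0237
```

play_rows:
  deltas:
    - [0.01,-0.1,0,0]
    - [0.01,-0.1,0,0]
    - [0.01,-0.1,0,0]

```text
clock: 13.95
ee_pos: [0.6168, -0.098, 0.0641]
orientation: [3.142, -0.0, 1.681]
force: [-0.8, 4.6, -1.9]
opening: 0.0236
```

play_rows:
  deltas:
    - [0.01,-0.1,0,0]
    - [0.01,-0.1,0,0]
    - [0.01,-0.1,0,0]

```text
clock: 14.25
ee_pos: [0.6171, -0.1011, 0.0641]
orientation: [-3.142, 0.0, 1.681]
force: [-0.2, 4.5, -2.3]
opening: 0.0235
```

play_rows:
  deltas:
    - [0.01,-0.1,0,0]
    - [0.01,-0.1,0,0]

```text
clock: 14.45
ee_pos: [0.6173, -0.1031, 0.0641]
orientation: [-3.142, -0.0, 1.681]
force: [-0.6, 4.5, -1.2]
opening: 0.0238
```

play_rows:
  deltas:
    - [0.01,-0.08,0,0]
    - [0.01,-0.08,0,0]

```text
clock: 14.65
ee_pos: [0.6175, -0.1041, 0.064]
orientation: [-3.142, -0.001, 1.681]
force: [-0.2, 6.7, -2.0]
opening: 0.0234
```

Contact is at about y = -0.1035, where the force starts to rise. I'll press a little at a time.

play_rows:
  deltas:
    - [0.005,-0.05,0,0]
    - [0.005,-0.05,0,0]

```text
clock: 14.85
ee_pos: [0.6177, -0.1047, 0.064]
orientation: [3.142, -0.001, 1.681]
force: [-0.3, 6.5, -2.3]
opening: 0.0235
```

play_rows:
  deltas:
    - [0.005,-0.05,0,0]
    - [0.005,-0.05,0,0]

```text
clock: 15.05
ee_pos: [0.6179, -0.1053, 0.0639]
orientation: [3.141, -0.002, 1.681]
force: [0.4, 8.0, -2.5]
opening: 0.0235
```

play_rows:
  deltas:
    - [0.0,-0.0,0,0]
    - [0.0,-0.0,0,0]

```text
clock: 15.25
ee_pos: [0.6179, -0.1053, 0.064]
orientation: [3.141, -0.001, 1.681]
force: [0.5, 7.6, -2.5]
opening: 0.0235
```

play_rows:
  deltas:
    - [0.005,-0.05,0,0]
    - [0.005,-0.05,0,0]
    - [0.005,-0.05,0,0]
    - [0,0,0,0]

```text
clock: 15.65
ee_pos: [0.6181, -0.1062, 0.0638]
orientation: [3.142, -0.002, 1.682]
force: [1.5, 9.6, -3.2]
opening: 0.0232
```

play_rows:
  deltas:
    - [0.005,-0.05,0,0]
    - [0.005,-0.05,0,0]
    - [0,0,0,0]
    - [0,0,0,0]

```text
clock: 16.05
ee_pos: [0.6181, -0.1067, 0.0638]
orientation: [-3.142, -0.003, 1.682]
force: [-0.4, 10.3, -3.5]
opening: 0.0229
```

play_rows:
  deltas:
    - [0.005,-0.05,0,0]
    - [0.005,-0.05,0,0]
    - [0,0,0,0]
    - [0,0,0,0]

```text
clock: 16.45
ee_pos: [0.6182, -0.1072, 0.0637]
orientation: [-3.141, -0.003, 1.682]
force: [-0.2, 11.8, -2.6]
opening: 0.0237
```

```bash
python3 -c "
from h import *
im,d,C=shot('wrist','w10');im,d,C=shot('scene','s10'); o=readout.get_obs(); print(o['ee_pos'],o['orientation'],o['force'],o['torque'],o['opening'])
a=cv2.imread('pics/s10.png');cv2.imwrite('pics/s10c.png',cv2.resize(a[150:250,220:360],None,fx=5.5,fy=5.5,interpolation=cv2.INTER_CUBIC))"
```

```text
[ 0.61820451 -0.10724625  0.06371774] [-3.14139125 -0.00327473  1.68255049] [-0.0979879  11.95195865 -2.92127039] [ 2.39899452 -0.06408761 -0.17833985] 0.023348513106032653
```

View pics/s10c.png

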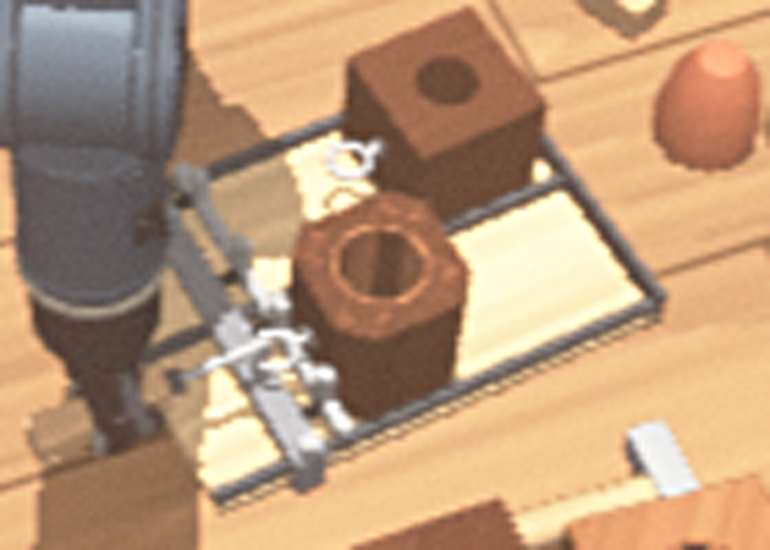

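View pics/w10.png

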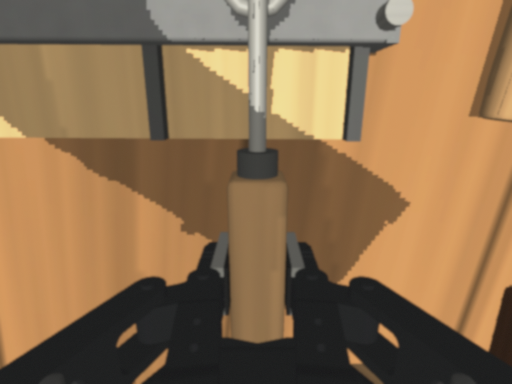

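The mould is against the bar with about 12 N of pull, roughly 3 mm of press. Now I'll ease off slowly.

play_rows:
  deltas:
    - [0,0.03,0,0]
    - [0,0.03,0,0]
    - [0,0.03,0,0]
    - [0,0.03,0,0]
    - [0,0.03,0,0]

```text
clock: 17.05
ee_pos: [0.6182, -0.1071, 0.0639]
orientation: [-3.142, -0.002, 1.682]
force: [0.6, 8.0, -2.9]
opening: 0.0236
```

play_rows:
  deltas:
    - [0,0.03,0,0]
    - [0,0.03,0,0]
    - [0,0.03,0,0]
    - [0,0.03,0,0]
    - [0,0.03,0,0]

```text
clock: 17.55
ee_pos: [0.6182, -0.1069, 0.0641]
orientation: [3.141, -0.0, 1.681]
force: [-0.3, 4.7, -2.2]
opening: 0.023
```

play_rows:
  deltas:
    - [-0.005,0.03,0,0]
    - [-0.005,0.03,0,0]
    - [-0.005,0.03,0,0]
    - [-0.005,0.03,0,0]
    - [0,0.03,0,0]

```text
clock: 18.05
ee_pos: [0.618, -0.106, 0.0642]
orientation: [3.141, 0.001, 1.68]
force: [1.0, 2.9, -1.2]
opening: 0.0235
```

play_rows:
  deltas:
    - [-0.003,0.03,0,0]
    - [-0.003,0.03,0,0]
    - [-0.003,0.03,0,0]
    - [-0.003,0.03,0,0]
    - [0,0.03,0,0]

```text
clock: 18.55
ee_pos: [0.6176, -0.1045, 0.0641]
orientation: [-3.141, 0.0, 1.681]
force: [0.9, -0.7, -2.1]
opening: 0.0232
```

play_rows:
  deltas:
    - [-0.003,0.05,0,0]
    - [-0.003,0.05,0,0]
    - [-0.003,0.05,0,0]
    - [-0.003,0.05,0,0]
    - [0,0.05,0,0]

```text
clock: 19.05
ee_pos: [0.6176, -0.1015, 0.0641]
orientation: [-3.142, 0.0, 1.681]
force: [-0.0, 0.5, -1.4]
opening: 0.023
```

play_rows:
  deltas:
    - [-0.003,0.05,0,0]
    - [-0.003,0.05,0,0]
    - [-0.003,0.05,0,0]
    - [-0.003,0.05,0,0]
    - [0,0,0,0]

```text
clock: 19.55
ee_pos: [0.6175, -0.0994, 0.0641]
orientation: [-3.142, -0.0, 1.681]
force: [0.5, 0.8, -1.7]
opening: 0.0233
```

```bash
python3 -c "
from h import *
im,d,C=shot('wrist','w11');o=readout.get_obs(); print(o['ee_pos'],o['orientation'],o['force'],o['torque'],o['opening'])
a=cv2.imread('pics/w11.png');b=cv2.imread('pics/w10.png');cv2.imwrite('pics/w11c.png',cv2.resize(np.hstack([b[:60,200:320],a[:60,200:320]]),None,fx=3.3,fy=3.3,interpolation=cv2.INTER_CUBIC))"
```

```text
[ 0.61748171 -0.0995075   0.06407277] [-3.14157960e+00 -3.93087463e-05  1.68086205e+00] [ 0.55382284  0.24161902 -1.75607417] [-0.02249993  0.00674993 -0.0260827 ] 0.023392727158308067
```

View pics/w11c.png

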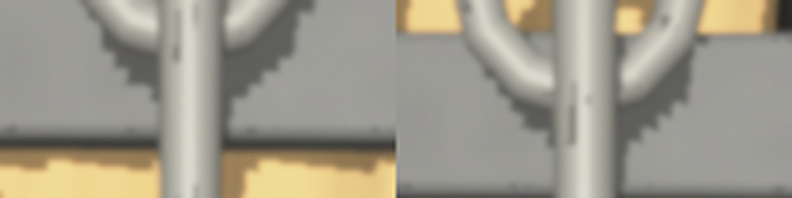

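The hook is slack and near the middle of the hole, so I'll lift it straight out.

play_rows:
  deltas:
    - [0,0,0.3,0]
    - [0,0,0.5,0]
    - [0,0,0.5,0]
    - [0,0,0.5,0]
    - [0,0,0.5,0]

```text
clock: 20.1
ee_pos: [0.6176, -0.0996, 0.0877]
orientation: [3.141, 0.0, 1.681]
force: [-0.3, -0.2, -2.3]
opening: 0.0231
```

play_rows:
  deltas:
    - [0,0,1,0]
    - [0,0,1.5,0]
    - [0,0,2,0]
    - [0,0,2,0]
    - [0,0,0.5,0]

```text
clock: 20.6
ee_pos: [0.6186, -0.1, 0.1598]
orientation: [3.138, 0.001, 1.681]
force: [0.5, 0.3, -2.0]
opening: 0.0229
```

play_rows:
  deltas:
    - [0,0,0,0]
    - [0,0,0,0]

```text
clock: 20.8
ee_pos: [0.617, -0.0993, 0.1564]
orientation: [-3.141, -0.0, 1.681]
force: [-0.5, -0.4, -2.4]
opening: 0.0237
```

```bash
python3 -c "
from h import *
im,d,C=shot('wrist','w12');im,d,C=shot('scene','s12');o=readout.get_obs(); print(o['ee_pos'],o['orientation'],o['force'],o['opening'])
im,d,C=load('wrist','w12');p=ray(C,(258,178),o['ee_pos'][2]+.0196);print((p-o['ee_pos'])@[-np.sin(o['orientation'][2]-np.pi/2),np.cos(o['orientation'][2]-np.pi/2),0])"
```

```text
[ 0.6169056  -0.09934387  0.15602123] [-3.13989738e+00 -4.32536015e-04  1.68087410e+00] [-0.00989548  0.32025222 -1.99629589] 0.023399773837749275
0.04519134170112534
```

View pics/w12.png

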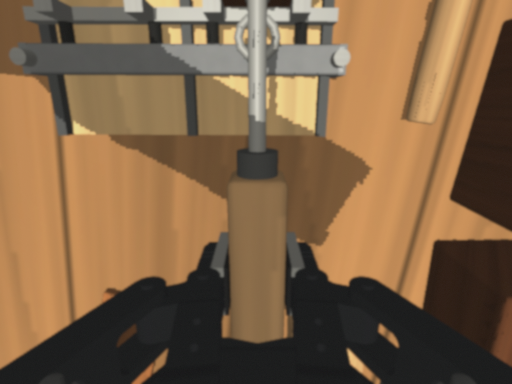

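play_rows:
  deltas:
    - [-1.3,-2.3,0,-0.04]
    - [-2,-3.6,0,-0.05]
    - [-2,-3.6,0,-0.05]
    - [-2,-3.6,0,-0.05]
    - [-2,-3.6,0,-0.05]

```text
clock: 21.4
ee_pos: [0.5233, -0.2676, 0.1563]
orientation: [-3.14, -0.0, 1.439]
force: [0.4, -1.0, -1.6]
opening: 0.0233
```

play_rows:
  deltas:
    - [-2,-3.6,0,-0.05]
    - [-1.5,-3,0,-0.007]
    - [-0.5,-1,0,0]
    - [0,0,0,0]
    - [0,0,0,0]

```text
clock: 21.9
ee_pos: [0.4851, -0.3412, 0.1564]
orientation: [-3.141, -0.001, 1.385]
force: [0.5, -0.0, -2.9]
opening: 0.0234
```

play_rows:
  deltas:
    - [0,0,0,0]
    - [0,0,0,0]

```text
clock: 22.1
ee_pos: [0.4854, -0.341, 0.1568]
orientation: [-3.141, -0.001, 1.386]
force: [0.3, -0.0, -2.0]
opening: 0.0232
```

```bash
python3 -c "
from h import *
o=readout.get_obs(); print(o['ee_pos'],o['orientation'],o['force'],o['opening'])"
```

```text
[ 0.48544626 -0.34099867  0.15684726] [-3.14146720e+00 -7.54594215e-04  1.38628252e+00] [ 0.30925704 -0.01885264 -1.99413207] 0.023210203726244827
```

play_rows:
  deltas:
    - [-0.13,-0.17,-2,-0.003]
    - [0,0,-3,0]
    - [0,0,-2,0]
    - [0,0,-0.7,0]
    - [0,0,0,0]

```text
clock: 22.6
ee_pos: [0.4832, -0.3435, 0.0794]
orientation: [-3.14, -0.001, 1.382]
force: [-0.2, -0.8, -1.9]
opening: 0.0234
```

play_rows:
  deltas:
    - [0,0,0,0]
    - [0,0,0,0]
    - [0,0,0,0]

```text
clock: 22.9
ee_pos: [0.4837, -0.3446, 0.081]
orientation: [3.14, 0.001, 1.381]
force: [-0.1, -0.8, -1.3]
opening: 0.0232
```

```bash
python3 -c "
from h import *
im,d,C=shot('wrist','w13')
o=readout.get_obs(); print(o['ee_pos'],o['orientation'],o['force'],o['opening'])"
```

```text
[ 0.48358829 -0.34446761  0.08088719] [3.14030662e+00 3.87816113e-04 1.38093092e+00] [ 0.30104638  0.59881941 -1.23207574] 0.023383764674411316
```

View pics/w13.png

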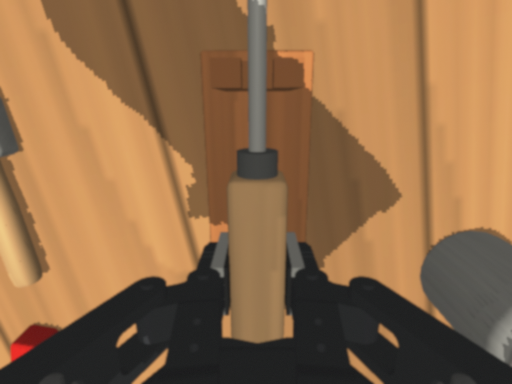

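play_rows:
  deltas:
    - [0.05,0.17,-0.5,0.003]
    - [0,0,-0.6,0]
    - [0,0,-0.6,0]
    - [0,0,-0.4,0]
    - [0,0,0,0]

```text
clock: 23.45
ee_pos: [0.4832, -0.3423, 0.0582]
orientation: [-3.14, -0.0, 1.384]
force: [-0.6, 0.1, -1.8]
opening: 0.0236
```

play_rows:
  deltas:
    - [0,0,-0.1,0]
    - [0,0,-0.1,0]
    - [0,0,0,0]

```text
clock: 23.75
ee_pos: [0.4837, -0.3428, 0.0574]
orientation: [3.141, 0.0, 1.384]
force: [-1.5, 0.3, 2.2]
opening: 0.0233
```

play_rows:
  deltas:
    - [0,0,0,0]
    - [0,0,0,0]
    - [0,0,0,0]
    - [0,0,0,0]
    - [0,0,0,0]
  jaw: 0.6

```text
clock: 24.25
ee_pos: [0.4837, -0.3426, 0.0571]
orientation: [3.142, 0.0, 1.384]
force: [-0.3, 0.1, -0.1]
opening: 0.0514
```

play_rows:
  deltas:
    - [0,0,0.5,0]
    - [0,0,2,0]
    - [0,0,3.5,0]
    - [0,0,4,0]
    - [0,0,4,0]

```text
clock: 24.75
ee_pos: [0.4833, -0.3425, 0.1987]
orientation: [-3.141, 0.0, 1.383]
force: [0.8, -0.6, -1.0]
opening: 0.0512
```

play_rows:
  deltas:
    - [0,0,1,0]
    - [0,0,0,0]
    - [0,0,0,0]

```text
clock: 25.05
ee_pos: [0.4834, -0.342, 0.2063]
orientation: [-3.141, -0.001, 1.384]
force: [1.3, -0.0, -0.7]
opening: 0.0514
```

```bash
python3 -c "
from h import *
im,d,C=shot('wrist','w14');im,d,C=shot('top','t14');shot('scene','s14')
o=readout.get_obs(); print(o['clock'],o['ee_pos'],o['orientation'],o['force'],o['opening'])
a=cv2.imread('pics/t14.png');cv2.imwrite('pics/t14c.png',cv2.resize(a[130:230,170:330],None,fx=5,fy=5,interpolation=cv2.INTER_CUBIC))
a=cv2.imread('pics/s14.png');cv2.imwrite('pics/s14c.png',cv2.resize(a[150:260,130:350],None,fx=3.6,fy=3.6,interpolation=cv2.INTER_CUBIC))"
```

```text
25.2 [ 0.48312217 -0.34200492  0.20554287] [-3.13908722e+00 -8.92516286e-04  1.38382905e+00] [ 0.07163169  0.39827943 -1.60209533] 0.051408838725803874
```

View pics/w14.png

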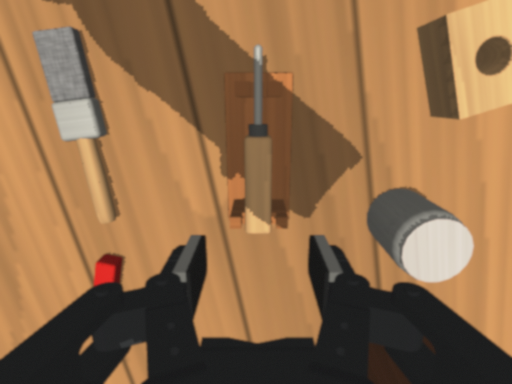

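View pics/t14c.png

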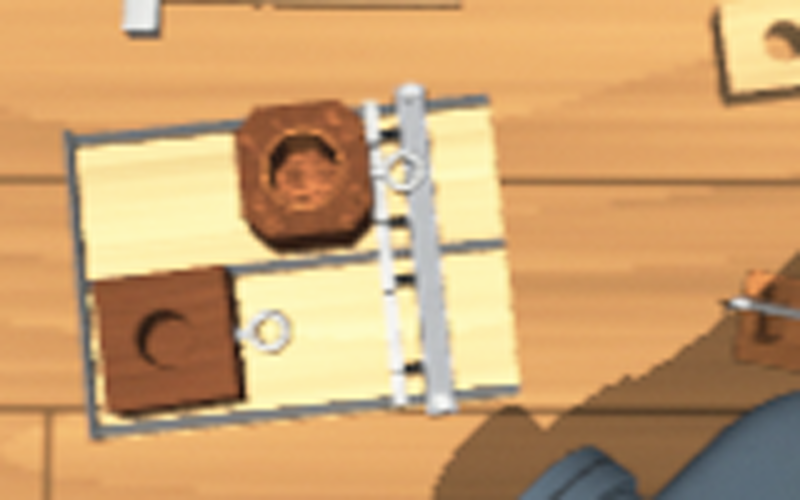

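View pics/s14c.png

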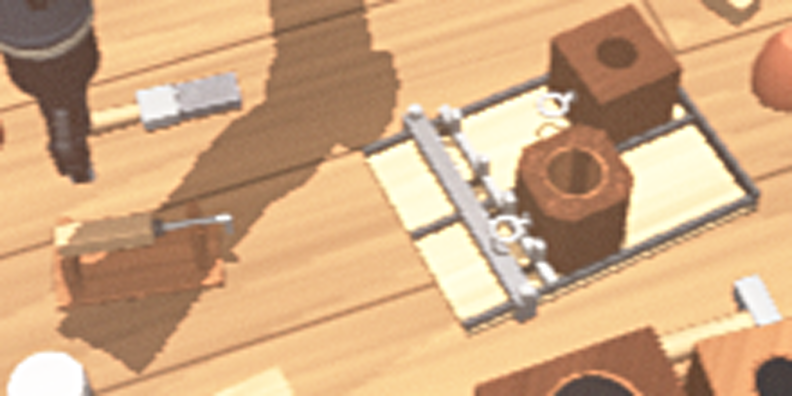

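The hook lies in its rest and the mould is against the bar. I'll go back to the earlier viewpoint to measure how far the bar is pressed in, compared with the first picture.

play_rows:
  deltas:
    - [1,3,1,0.04]
    - [1,4.5,1,0.03]
    - [1,4.5,1,0.03]
    - [1,4.5,0,0.03]
    - [1,4.5,0,0.03]

```text
clock: 25.7
ee_pos: [0.5336, -0.1307, 0.2364]
orientation: [-3.141, -0.0, 1.545]
force: [0.5, -0.3, -0.5]
opening: 0.0509
```

play_rows:
  deltas:
    - [1,4.5,0,0.03]
    - [1,4.5,0,0.03]
    - [1,4.5,0,0.03]
    - [1,4.5,0,0.03]
    - [1.1,4.5,0,0.009]

```text
clock: 26.2
ee_pos: [0.5844, 0.0943, 0.236]
orientation: [-3.14, 0.0, 1.674]
force: [0.9, -0.6, 0.6]
opening: 0.051
```

play_rows:
  deltas:
    - [0,0.2,0,0]
    - [0,0,0,0]
    - [0,0,0,0]
    - [0,0,0,0]

```text
clock: 26.6
ee_pos: [0.5845, 0.0926, 0.2369]
orientation: [-3.141, 0.001, 1.67]
force: [-0.2, 0.7, 0.8]
opening: 0.0513
```

```bash
python3 - <<'E'
from h import *
im,d,C=shot('wrist','w15');o=readout.get_obs(); print(o['clock'],o['ee_pos'],o['orientation'])
im,d,C=load('wrist','w15');K,Rw,ow=C
im2,d2,C2=load('wrist','w2')
B=np.radians(6.1); e=np.array([.593,.131])
def loc(d,C):
    K,Rw,o=C
    v,u=np.mgrid[:384,:512]; P=np.einsum('ij,hwj->hwi',Rw,np.stack([(u-K[0,2])/K[0,0]*d,(v-K[1,2])/K[1,1]*d,d],-1))+o
    q=P[:,:,:2]-e; return q[:,:,0]*np.cos(B)+q[:,:,1]*np.sin(B),-q[:,:,0]*np.sin(B)+q[:,:,1]*np.cos(B),P[:,:,2]
for dd,CC in((d2,C2),(d,C)):
    lx,ly,z=loc(dd,CC)
    lug=(z>.055)&(z<.06)&(ly<-.08)&(ly>-.115)
    bar=(z>.031)&(z<.037)&(ly<-.085)&(ly>-.103)
    br=(z>.031)&(z<.037)&(ly<-.106)&(ly>-.15)
    s=(lx<-.05)&(lx>-.17)
    print('lug ly mean',ly[lug&s].mean(),(lug&s).sum(),'bar',ly[bar&s].mean(),(bar&s).sum(),'bridge',ly[br&s].mean(),(br&s).sum())
for n,i in(('a',im2),('b',im)): cv2.imwrite(f'pics/cmp{n}.png',cv2.resize(i[190:270,100:340],None,fx=3.2,fy=3.2,interpolation=cv2.INTER_CUBIC))
cv2.imwrite('pics/cmp.png',np.vstack([cv2.imread('pics/cmpa.png'),cv2.imread('pics/cmpb.png')]))
# hook rest check
for n,en,el in(('w3',(250,228),(250.5,38)),('w14',(258,232.5),(258,46))):
    _,_,c=load('wrist',n);print(n,ray(c,en,.077)[:2],ray(c,el,.065)[:2])
E
```

```text
26.65 [0.58453305 0.09273657 0.23702482] [-3.14127985e+00  4.50885043e-04  1.67031653e+00]
lug ly mean -0.09519045973022423 191 bar -0.09518863281548347 682 bridge -0.12581652782823954 1583
lug ly mean -0.09710822413825726 201 bar -0.09663514019808146 608 bridge -0.1261435744348356 1390
w3 [ 0.47691386 -0.38608133] [ 0.50621078 -0.22934984]
w14 [ 0.47640101 -0.38593193] [ 0.50600886 -0.22896922]
```

View pics/cmp.png

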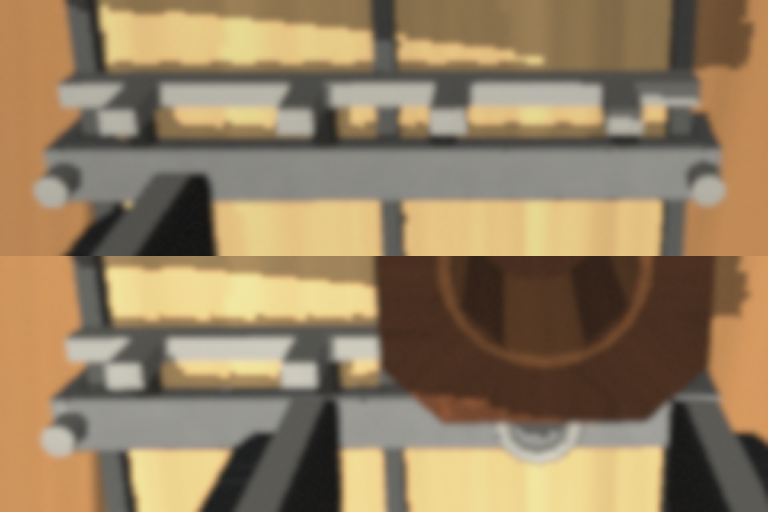

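View pics/w15.png

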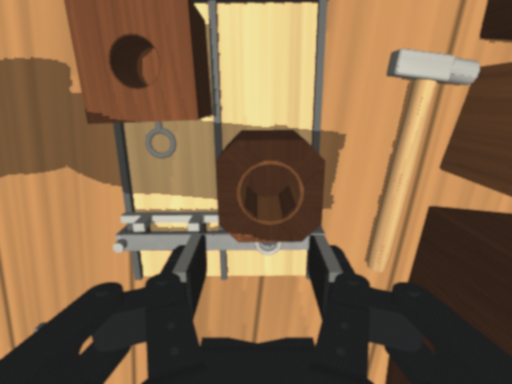

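The bar sits about 1.2–1.6 mm further in, measured against the bridge. The hook is within about 1 mm of its original place. I'm handing it in.

```bash
python3 -c "
from cell import finish_job
print(finish_job())"
```

```text
the job is handed in; nothing more can be done
None
```

I hooked the eight-sided mould's eye, dragged it about 115 mm along its lane, and pressed it into the stop bar. I then eased off, unhooked, laid the hook back in its rest, and handed the job in at about 27 s of the 72 allowed. No verdict is reported, so these are my own last checks:

- **Pull:** the highest force read was about 12 N, and steady dragging took about 4.3 N. From those I estimate the bar went in about 3 mm at full pull.
- **Bar after letting go:** it sits about 1.2–1.6 mm further in than at the start, measured in the wrist camera against the fixed bridge. The mould looked upright.
- **Hook:** both its ends lie within about 1 mm of where they were at the start. The gripper is open and clear of everything.
- **Other things:** I saw no shift of the square mould or of the bystanders that were in the last pictures. I did not measure each one.

**Disagreement between cameras:** the top camera put the eye about 5 mm from where the wrist camera did. I went by the wrist camera, and the toe dropped in without touching the ring. The arm hid the eye from the top camera during the approach, so I could not check it from there.

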